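Start the bench burner from its control box

TASK

Start the bench burner from its grey control box with light presses of the fingertips: first push the large round mushroom key (blower) fully in, then the square key (gas), then press the small round key (igniter), hold it down for about a second and let it go. Press each key gently, do not press the long narrow bar (stop key), and do not shift or lift any of the things standing around the box.

Things in the scene. Friction and masses are not known exactly. Their poses are not given: they have to be found in the camera images.
- panel: fixed grey sheet-metal control box, 200 x 200 x 55 mm high; origin: centre of its underside on the bench, z up. Four black keys stand on its top at the corners of an 80 mm square (40 mm either way from the centre along the box's x and y); which key stands at which corner varies, and so does the box's place and yaw. Two 22 mm cable glands stick out 20 mm from its +x side
- fan: BLOWER: the large round mushroom key, black domed cap 45 mm across; it stays where it is pushed in (resists with about 3 N at first, 5.2 N fully in). origin: centre of its 58 mm square base plate's underside, on the box's top (z = 55 mm). The cap's top is 28 mm above the origin when out, 18 mm when fully in (10 mm straight down to a hard stop: press at 20 mm/s or less)
- gas: GAS: the square key, black flat cap 34 x 34 mm; it stays where it is pushed in (resists with about 3 N at first, 5.2 N fully in). origin: centre of its 58 mm square base plate's underside, on the box's top (z = 55 mm). The cap's top is 28 mm above the origin when out, 18 mm when fully in (10 mm straight down to a hard stop: press at 20 mm/s or less)
- spark: IGNITER: the small round key, black flat cap 22 mm across; it springs back when let go (1.5 N to start, 7 N fully in). origin: centre of its 58 mm square base plate's underside, on the box's top (z = 55 mm). The cap's top is 28 mm above the origin when out, 18 mm when fully in (10 mm straight down to a hard stop: press at 20 mm/s or less)
- stop: STOP: the long narrow bar key, black flat cap 52 mm by 16 mm, not to be pressed; it springs back. origin: centre of its 58 mm square base plate's underside, on the box's top (z = 55 mm). The cap's top is 28 mm above the origin when out, 18 mm when fully in (10 mm straight down to a hard stop: press at 20 mm/s or less)
- fan_top (a point): centre of the top face of the blower (mushroom) key's cap; goes down with it
- gas_top (a point): centre of the top face of the gas (square) key's cap; goes down with it
- spark_top (a point): centre of the top face of the igniter (small round) key's cap; goes down with it
- stop_top (a point): centre of the top face of the stop (bar) key's cap; goes down with it
- fan_key (a joint): how far the blower key is in: 0 m = out, 0.010 m = fully in, at its stop; starts between 0 and 0.002
- gas_key (a joint): how far the gas key is in: 0 m = out, 0.010 m = fully in, at its stop; starts between 0 and 0.002
- spark_key (a joint): how far the igniter key is in: 0 m = out, 0.010 m = fully in, at its stop
- stop_key (a joint): how far the stop key is in: 0 m = out, 0.010 m = fully in, at its stop
- pot: bystander: loose lidded steel pot, 102 mm across, 96 mm high; origin at the centre of its underside, standing to the box's +y side
- cartridge: bystander: loose white gas cartridge with a brass valve, 108 mm across, 90 mm high; origin at the centre of its underside, to the box's -y side
- tongs: bystander: loose dark steel tongs lying flat, 240 mm long, up to 85 mm wide, 16 mm high; origin on the bench near the pivot, x along them towards the jaws; beyond the box (its +x side)
- block: bystander: loose steel bench block 50 x 50 x 30 mm; origin at the centre of its underside, on the robot's side of the box

How it is judged:
By the outcome, as a careful person would: the job done as asked, in the order asked, and still so for the second after the job is handed in, with the robot touching nothing.
It also fails if it takes over 48 s, if anything falls off the work surface, if the arm or the gripper's body presses on something with over 40 N, if the wrist force passes 120 N, or if a joint passes its speed limit or range.

ROBOT

A 6-joint arm with a two-finger parallel gripper is mounted at the origin on the work surface. World frame = base frame: x ahead of the robot, y to its left, z up, the work surface at z = 0. Lengths are in m, angles in degrees, forces in N, time in s.
With the tool pointing down it reaches from about 0.4 to 0.825 m from the base axis. Payload 7 kg.
Tool frame: the origin (TCP) lies midway between the tips of the shut fingers; the grasp point (between the pads) lies r.grip_depth behind it (r.grip_depth is the distance from the TCP to the grasp point, in m); z points along the fingers, y is the line along which they close (so a half turn about z gives the same grasp; the last joint's range is limited). The gripper opens to 88 mm and grips with 3 to 60 N. Pads are 19 mm wide; open, the fingers measure 130 mm over their backs; the gripper's body (78 mm by 193 mm) begins 47 mm behind the grasp point.
Start: joints at [-46.748, 20.546, 0.682, 0, -70.136, -16.507], TCP at [0.304, -0.603, 0.227] pointing down, gripper open.
Joint ranges: [-176.03, 176.03], [-82.01, 121.73], [-58.28, 71.71], [-173.87, 95.51], [-174.79, -0.11], [-173.66, 173.66]. Speed limits (degrees/s): [136.94, 136.94, 172.46, 180, 180, 180].

INTERFACE

Orientations are given as [roll, pitch, yaw] about the fixed x, y, z axes, in that order (R = Rz(yaw) Ry(pitch) Rx(roll)).
In Python, from plant import r, camrig, get_state gives the robot as it stands (r), with the cameras (camrig) and the readings as plain functions.
- The arm moves only by the tool tcp_steps, called by a JSON object that holds its "name" and its "arguments". Schema: {"type":"object","properties":{"rows":{"type":"object","properties":{"steps":{"type":"array","items":{"type":"array","items":{"type":"number"},"minItems":6,"maxItems":6},"minItems":1,"maxItems":12}},"additionalProperties":false,"required":["steps"]},"jaw":{"type":"number"},"force":{"type":"number"},"only":{"type":"string"},"quiet":{"type":"boolean"},"lines":{"type":"string"}},"required":["rows"],"additionalProperties":false}. rows is an object whose key "steps" holds a list of rows, 1 to 12 of them, each of 6 numbers: dx, dy, dz in parts of the range, where 1.0 means 750 mm, then a rotation vector rx, ry, rz in parts of the range, where 1.0 means 180 degrees; each row is the pose to reach, as a shift and turn from the pose commanded when the call began, along the tool's axes at that moment; what a row does not reach only later rows make up. A row lasts 1/12 s, in which the tool goes at most 0.0417 m and 7.16 degrees, less where a joint would pass 70% of its speed; a pose out of reach is approached as far as the arm can. jaw is the finger opening in m, set as the call begins (left out keeps the last). The fingers move at their own pace and stop on an object; force is the grip in N (left out, the last holds). Time passes only in rows, so rows that do not move let the fingers close. The tool returns the time, the measured TCP pose, the force, the opening and the grip force at its end. only (a regular expression) keeps the lines of the reply that match it, lines (a string "A,B") keeps lines A to B, and quiet returns only ok. Input that does not fit is refused with a message, and nothing moves.
- get_state(): the state, without advancing time (a new reading comes with each control period).
- camrig.capture(name): name is "side" or "top" or "wrist"; returns a dict with "frame" (400x640x3 uint8, red, green, blue), "z_map" (400x640 float32, m along the optical axis (not along the pixel's ray), 0 where there is no reading), "fx", "fy", "cx", "cy" (pixels), "D" ([k1, k2, p1, p2, k3] as OpenCV has them; the pictures are not rectified), "cam_to_world" (4x4, takes a point from camera to world coordinates). Camera axes: x right, y down, z forward; pixel columns grow to the right and rows downward; lengths in m; the calibration is good to about 2 mm. A picture is of the moment at which its call begins.
- r.close_job(): hands the job in; it is judged then, once.
The state is a dict: "time_s": time; "joints": joint angles; "qd": joint speeds; "joint_torque": joint torques, N m; "tcp_pos": TCP position; "eef_rot": TCP orientation; "contact_force": force on the tool from outside, world axes, zero at the start; "moment": the same for the moment, N m; "gripper_width": finger opening in m; "gripper_force": force on a finger pad.
Only numpy, scipy, OpenCV 4.12 (cv2) and the standard library are available. Lean on these libraries where they do the work, as an engineer would, in place of code of your own. Each camera call takes 0.05 s, during which the arm holds its last target. There are 200 camera calls.

## Working session

There is one attempt and no reset: what is moved stays moved. The work goes in short steps, Python scripts to look and compute and a tool call to move; the robot and the scene stay as the last step left them, time stands still between calls to the robot, and variables do not carry over. Pictures are saved under pics/ and viewed, at most 10 in all, crops included, and the job is handed in when it is done.

```bash
ls; mkdir -p pics
```

Run:
```python
from plant import r, camrig, get_state
import cv2,pickle
d={}
for n in("top","side"):
    c=camrig.capture(n); d[n]=c
    cv2.imwrite(f"pics/{n}0.png",c["frame"][:,:,::-1])
    print(n,c["fx"],c["cx"],c["cy"],c["D"],c["cam_to_world"].round(3).tolist())
pickle.dump(d,open("cap0.pkl","wb"))
s=get_state();print(s,r.grip_depth)
```

```text
pics
plant.py
top 394.20432283182316 320.25851611919575 201.31858289492666 [-0.10002346  0.          0.          0.          0.        ] [[0.018, -0.997, 0.073, 0.488], [-1.0, -0.017, 0.021, 0.024], [-0.02, -0.073, -0.997, 1.068], [0.0, 0.0, 0.0, 1.0]]
side 380.8353800312481 316.46528349991996 210.00337042762516 [-0.08900931  0.          0.          0.          0.        ] [[-0.875, -0.278, 0.396, 0.183], [-0.483, 0.54, -0.689, 0.723], [-0.023, -0.794, -0.607, 0.67], [0.0, 0.0, 0.0, 1.0]]
{'time_s': 0.1, 'joints': array([-4.67464105e+01,  2.05894364e+01,  6.40830684e-01, -1.60999884e-02,
       -7.01358918e+01, -1.65072218e+01]), 'qd': array([ 0.0517832 , -0.08040695,  0.12555711,  0.10289174,  0.0170179 ,
        0.07628274]), 'joint_torque': array([-1.43083442e-03, -5.84160769e+01,  2.93749523e+01,  7.01551393e+00,
        1.01525907e-02, -8.25574352e-05]), 'tcp_pos': array([ 0.30356597, -0.60242039,  0.22571149]), 'eef_rot': array([ 1.79914684e+02, -9.49879896e-03, -1.53259107e+02]), 'contact_force': array([ 0.57054811,  0.26796701, -0.14857249]), 'moment': array([ 0.04264894, -0.02161172,  0.03780604]), 'gripper_force': 0.0, 'gripper_width': 0.08785550067006809} 0.0188
```

View pics/top0.png

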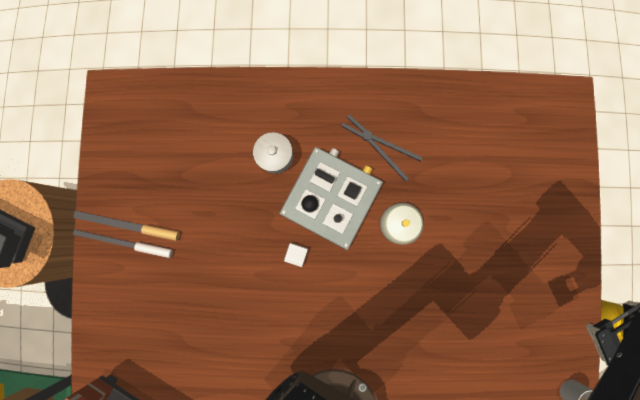

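View pics/side0.png

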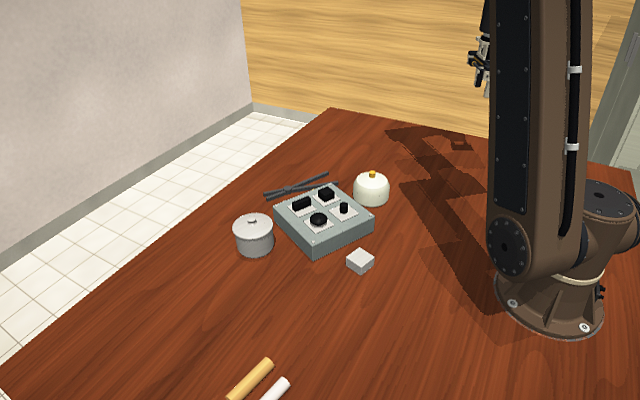

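The top view shows the box near (332,198), with the mushroom key at (310,203), square key at (352,191), small round key at (338,218) and bar at (325,176). The side view confirms the same arrangement. Next I measure the key positions.

Create h.py:
```python
import numpy as np,cv2
def ray(c,uv,z):
    K=np.array([[c["fx"],0,c["cx"]],[0,c["fy"],c["cy"]],[0,0,1]])
    p=cv2.undistortPoints(np.array([[uv]],float),K,np.array(c["D"]))[0,0]
    T=np.array(c["cam_to_world"]); d=T[:3,:3]@[p[0],p[1],1]; o=T[:3,3]
    return o+d*(z-o[2])/d[2]
def blobs(c,x0,x1,y0,y1,thr=70):
    g=c["frame"].max(2)[y0:y1,x0:x1]; m=(g<thr).astype(np.uint8)
    n,l,s,ce=cv2.connectedComponentsWithStats(m)
    return [(ce[i]+[x0,y0],s[i,4],l==i) for i in range(1,n) if s[i,4]>15]
```

Run:
```python
import pickle,numpy as np,cv2
from h import *
d=pickle.load(open("cap0.pkl","rb"))
for n,w in(("top",(290,372,160,235)),("side",(285,360,180,235))):
    c=d[n]
    for ce,a,l in blobs(c,*w):
        x0,y0=w[0],w[2]; zz=c["z_map"][w[2]:w[3],w[0]:w[1]][l]
        T=np.array(c["cam_to_world"]);zm=np.median(zz[zz>0]);
        p=ray(c,ce,0.083); h=T[2,3]+(p-T[:3,3])[2]*zm/((p-T[:3,3])@T[:3,2])
        print(n,ce.round(1),a,"at z.083",p.round(4),"depth h",h.round(4))
# grey box top corners in top view
c=d["top"];f=cv2.cvtColor(c["frame"],cv2.COLOR_RGB2HSV)
m=((f[:,:,1]<60)&(f[:,:,2]>90)).astype(np.uint8)[140:260,275:390]
n,l,s,ce=cv2.connectedComponentsWithStats(m);i=1+s[1:,4].argmax()
ct=cv2.findContours((l==i).astype(np.uint8),0,2)[0][0]
b=cv2.boxPoints(cv2.minAreaRect(ct))+[275,140]
P=np.array([ray(c,q,0.055) for q in b]);print(b.round(1).tolist(),P.round(4),P.mean(0),np.linalg.norm(np.diff(P,axis=0),axis=1))
o=cv2.resize(np.hstack([d["top"]["frame"][155:240,280:380],d["side"]["frame"][175:260,270:370]]),None,fx=4,fy=4,interpolation=cv2.INTER_NEAREST)
cv2.imwrite("pics/crop0.png",o[:,:,::-1])
```

```text
top [324.3 175.6] 108 at z.083 [0.6252 0.0356 0.083 ] depth h 0.0824
top [352.1 190.3] 142 at z.083 [ 0.5892 -0.0347  0.083 ] depth h 0.0811
top [309.6 203.2] 198 at z.083 [0.5549 0.0712 0.083 ] depth h 0.0796
top [337.7 217.6] 29 at z.083 [5.201e-01 4.000e-04 8.300e-02] depth h 0.0831
side [304.8 182.9] 40 at z.083 [ 0.6557 -0.038   0.083 ] depth h 0.005
side [299.8 189.5] 93 at z.083 [ 0.6517 -0.0034  0.083 ] depth h 0.0048
side [325.6 193.8] 182 at z.083 [ 0.5791 -0.0175  0.083 ] depth h 0.0733
side [301.1 203.4] 191 at z.083 [0.6155 0.0502 0.083 ] depth h 0.0731
side [343.4 207.4] 84 at z.083 [0.5102 0.0154 0.083 ] depth h 0.0735
side [318.1 218.8] 178 at z.083 [0.5455 0.0861 0.083 ] depth h 0.0756
[[278.8, 213.4], [318.0, 139.9], [386.2, 176.3], [347.0, 249.8]] [[ 0.5289  0.1515  0.055 ]
 [ 0.7228  0.054   0.055 ]
 [ 0.6299 -0.1242  0.055 ]
 [ 0.439  -0.0253  0.055 ]] [0.5801506  0.01399599 0.055     ] [0.21698611 0.20097341 0.21494596]
```

View pics/crop0.png

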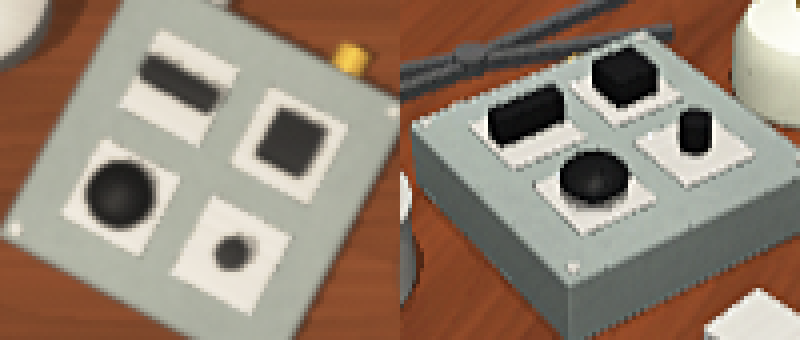

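The crop confirms which key is which. Centres at z=0.083 are: fan (.555,.071), gas (.589,-.035), spark (.520,.000), stop (.625,.036). Adjacent spacing comes out at 79 mm against 80 mm nominal, and the depth heights are about 0.08, so the measurements hold. I'll shut the fingers and move above the fan key in two halves.

Careful with the scale: shifts go in shares of 750 mm and turns go in shares of 180 degrees. That gives: -0.264 m / 0.75 = -0.352, 0.244 m / 0.75 = 0.3253.

{"name": "tcp_steps", "arguments": {"rows": {"steps":[[-0.0133,0.012,0,0,0,0],[-0.04,0.0373,0,0,0,0],[-0.0733,0.068,0,0,0,0],[-0.1067,0.0987,0,0,0,0],[-0.14,0.1293,0,0,0,0],[-0.1733,0.16,0,0,0,0],[-0.2067,0.1907,0,0,0,0],[-0.24,0.2227,0,0,0,0],[-0.2733,0.2533,0,0,0,0],[-0.3067,0.284,0,0,0,0],[-0.3333,0.308,0,0,0,0],[-0.352,0.3253,0,0,0,0]]}, "jaw": 0, "force": 10}}

```text
time_s: 1.1
tcp_pos: [0.43, -0.2635, 0.2266]
eef_rot: [180.0, 0.0, -153.2]
contact_force: [0.1, 0.2, -0.1]
gripper_width: 0.0132
gripper_force: 0.0
```

{"name": "tcp_steps", "arguments": {"rows": {"steps":[[-0.0133,0.012,0,0,0,0],[-0.04,0.0373,0,0,0,0],[-0.0733,0.068,0.0133,0,0,0],[-0.1067,0.0987,0.0267,0,0,0],[-0.14,0.1293,0.04,0,0,0],[-0.1733,0.16,0.0533,0,0,0],[-0.2067,0.1907,0.0667,0,0,0],[-0.24,0.2227,0.08,0,0,0],[-0.2733,0.2533,0.0933,0,0,0],[-0.3067,0.284,0.1,0,0,0],[-0.3333,0.308,0.1067,0,0,0],[-0.352,0.3253,0.1067,0,0,0]]}}}

```text
time_s: 2.1
tcp_pos: [0.5552, 0.0731, 0.1452]
eef_rot: [180.0, -0.1, -153.2]
contact_force: [0.8, -0.7, 0.3]
gripper_width: 0.0006
gripper_force: 0.0
```

{"name": "tcp_steps", "arguments": {"rows": {"steps":[[0,0,0,0,0,0],[0,0,0,0,0,0],[0,0,0,0,0,0]]}}}

```text
time_s: 2.35
tcp_pos: [0.5549, 0.0706, 0.1463]
eef_rot: [180.0, -0.0, -153.2]
contact_force: [-0.5, 0.1, -0.6]
gripper_width: 0.0004
gripper_force: 0.0
```

Run:
```python
from plant import r, camrig, get_state
import cv2,numpy as np
print(get_state())
c=[camrig.capture(n)["frame"] for n in("side","wrist")]
a=cv2.resize(c[0][90:260,230:430],(400,340),interpolation=cv2.INTER_CUBIC); b=cv2.resize(c[1],(400,250))
b=np.vstack([b,np.zeros((90,400,3),np.uint8)])
cv2.imwrite("pics/over_fan.png",np.hstack([a,b])[:,:,::-1])
```

```text
{'time_s': 2.35, 'joints': array([ 2.72906824e+01,  1.35938134e+01, -2.03888546e+01, -1.23361905e-02,
       -5.60569680e+01, -9.05202687e+01]), 'qd': array([-0.97124195, -0.55451887, -0.13153139,  0.00339948,  0.02550078,
        0.15685892]), 'joint_torque': array([ 6.65771216e-01, -4.44996393e+01,  2.60216314e+01,  6.15268975e+00,
       -4.27330064e-02, -2.30466767e-02]), 'tcp_pos': array([0.55494805, 0.0705689 , 0.14634631]), 'eef_rot': array([ 1.79990131e+02, -3.97279324e-02, -1.53236475e+02]), 'contact_force': array([-0.53108051,  0.09327556, -0.59409034]), 'moment': array([-0.0198411 ,  0.02704789, -0.01902674]), 'gripper_force': 0.0, 'gripper_width': 0.00037903656771137934}
```

View pics/over_fan.png

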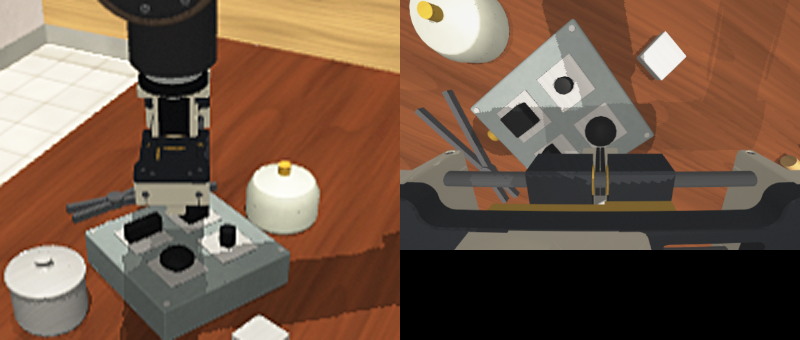

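The arm is over the fan key with the fingers shut. The wrist view has the fingertips at about (600,150), just this side of the fan cap at (600,130), as expected from 60 mm above. I'll descend to just above the cap, then press slowly.

Scaled: 0.058 m / 0.75 = 0.0773, 0.056 m / 0.75 = 0.0747.

{"name": "tcp_steps", "arguments": {"rows": {"steps":[[0,0,0.0067,0,0,0],[0,0,0.02,0,0,0],[0,0,0.0333,0,0,0],[0,0,0.0467,0,0,0],[0,0,0.06,0,0,0],[0,0,0.0693,0,0,0],[0,0,0.0747,0,0,0],[0,0,0.0773,0,0,0],[0,0,0.0773,0,0,0],[0,0,0.0773,0,0,0]]}}}

```text
time_s: 3.28
tcp_pos: [0.5559, 0.0708, 0.0887]
eef_rot: [-180.0, 0.0, -153.2]
contact_force: [-0.2, 0.7, -0.1]
gripper_width: 0.0004
gripper_force: 0.0
```

{"name": "tcp_steps", "arguments": {"rows": {"steps":[[0,0,0.0013,0,0,0],[0,0,0.0027,0,0,0],[0,0,0.004,0,0,0],[0,0,0.0053,0,0,0],[0,0,0.0067,0,0,0],[0,0,0.008,0,0,0],[0,0,0.0093,0,0,0],[0,0,0.0107,0,0,0],[0,0,0.012,0,0,0],[0,0,0.0133,0,0,0],[0,0,0.0133,0,0,0],[0,0,0.0133,0,0,0]]}}}

```text
time_s: 4.28
tcp_pos: [0.5556, 0.0706, 0.0785]
eef_rot: [-180.0, -0.0, -153.3]
contact_force: [0.2, 0.4, 3.1]
gripper_width: 0.0005
gripper_force: 1.1
```

Scaled: 0.0045 m / 0.75 = 0.006, 0.004 m / 0.75 = 0.0053.

{"name": "tcp_steps", "arguments": {"rows": {"steps":[[0,0,0.0013,0,0,0],[0,0,0.0027,0,0,0],[0,0,0.004,0,0,0],[0,0,0.0053,0,0,0],[0,0,0.006,0,0,0],[0,0,0.006,0,0,0],[0,0,0.006,0,0,0]]}}}

```text
time_s: 4.87
tcp_pos: [0.5557, 0.0707, 0.074]
eef_rot: [180.0, 0.0, -153.3]
contact_force: [-0.9, -0.3, 3.1]
gripper_width: 0.0004
gripper_force: 1.5
```

{"name": "tcp_steps", "arguments": {"rows": {"steps":[[0,0,0.0005,0,0,0],[0,0,0.0011,0,0,0],[0,0,0.0013,0,0,0],[0,0,0.0013,0,0,0],[0,0,0.0013,0,0,0]]}}}

```text
time_s: 5.28
tcp_pos: [0.5557, 0.0706, 0.0733]
eef_rot: [-180.0, 0.0, -153.3]
contact_force: [-1.0, -0.8, 6.2]
gripper_width: 0.0004
gripper_force: 3.0
```

Scaled: 0.0005 m / 0.75 = 0.0007, 0.0003 m / 0.75 = 0.0004.

{"name": "tcp_steps", "arguments": {"rows": {"steps":[[0,0,0.0004,0,0,0],[0,0,0.0007,0,0,0],[0,0,0.0007,0,0,0],[0,0,0.0007,0,0,0]]}}}

```text
time_s: 5.62
tcp_pos: [0.5557, 0.0706, 0.0732]
eef_rot: [-180.0, 0.0, -153.2]
contact_force: [-3.4, 0.8, 10.2]
gripper_width: 0.0004
gripper_force: 4.9
```

```bash
python3 -c "
from plant import r, camrig, get_state
print(get_state()['contact_force'])"
```

```text
[-3.43218039  0.75929235 10.16085982]
```

The tip has stalled at z=0.0732 with the force rising to 10 N, so the fan key is on its stop. I'll lift, go over gas and descend to about 0.088.

Scaled: -0.109 m / 0.75 = -0.1453, 0.0177 m / 0.75 = 0.0236.

{"name": "tcp_steps", "arguments": {"rows": {"steps":[[0,0,-0.004,0,0,0],[0,0,-0.016,0,0,0],[0,0,-0.0333,0,0,0],[0,0,-0.0507,0,0,0],[0,0,-0.06,0,0,0],[0.0053,-0.0267,-0.06,0,0,0],[0.0107,-0.06,-0.06,0,0,0],[0.016,-0.0933,-0.06,0,0,0],[0.02,-0.1267,-0.06,0,0,0],[0.0236,-0.1453,-0.06,0,0,0],[0.0236,-0.1453,-0.06,0,0,0],[0.0236,-0.1453,-0.06,0,0,0]]}}}

```text
time_s: 6.62
tcp_pos: [0.5888, -0.0354, 0.1173]
eef_rot: [180.0, -0.0, -153.4]
contact_force: [-0.9, 0.4, -0.4]
gripper_width: 0.0007
gripper_force: 0.0
```

{"name": "tcp_steps", "arguments": {"rows": {"steps":[[0,0,0.0107,0,0,0],[0,0,0.0213,0,0,0],[0,0,0.032,0,0,0],[0,0,0.0373,0,0,0],[0,0,0.04,0,0,0],[0,0,0.04,0,0,0],[0,0,0.04,0,0,0]]}}}

```text
time_s: 7.2
tcp_pos: [0.5889, -0.0345, 0.0875]
eef_rot: [-180.0, -0.0, -153.2]
contact_force: [0.7, 0.2, -0.4]
gripper_width: 0.0005
gripper_force: 0.0
```

Run:
```python
from plant import r, camrig, get_state
import cv2
c=camrig.capture("side")["frame"][110:260,230:430]
cv2.imwrite("pics/over_gas.png",cv2.resize(c,(800,600),interpolation=cv2.INTER_CUBIC)[:,:,::-1])
```

```text
(no output)
```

View pics/over_gas.png

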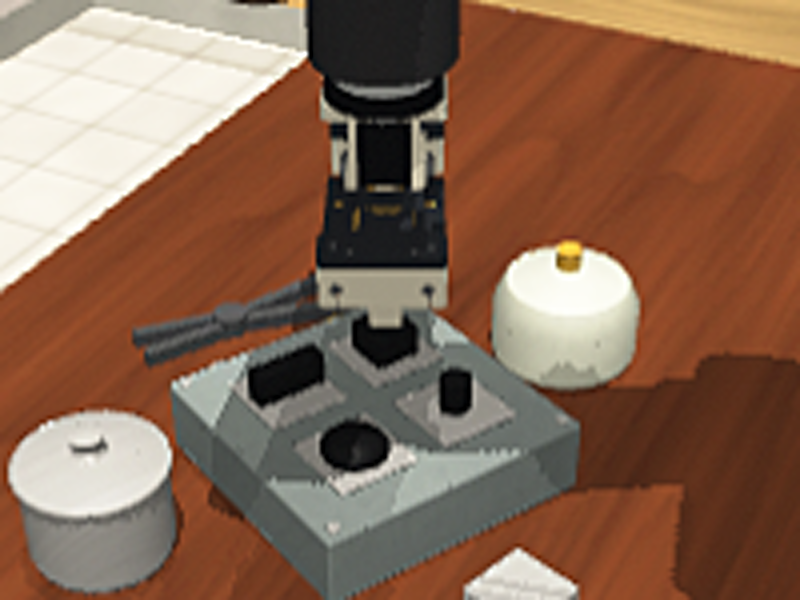

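The fingertips are just above the middle of the square key at (385,325), and the mushroom at (355,445) sits low, so it stayed in. Now I press gas.

Scaled: 0.012 m / 0.75 = 0.016, 0.011 m / 0.75 = 0.0147.

{"name": "tcp_steps", "arguments": {"rows": {"steps":[[0,0,0.0013,0,0,0],[0,0,0.0027,0,0,0],[0,0,0.004,0,0,0],[0,0,0.0053,0,0,0],[0,0,0.0067,0,0,0],[0,0,0.008,0,0,0],[0,0,0.0093,0,0,0],[0,0,0.0107,0,0,0],[0,0,0.012,0,0,0],[0,0,0.0133,0,0,0],[0,0,0.0147,0,0,0],[0,0,0.016,0,0,0]]}}}

```text
time_s: 8.25
tcp_pos: [0.5889, -0.0347, 0.0756]
eef_rot: [-180.0, 0.0, -153.3]
contact_force: [-0.6, -0.4, 5.0]
gripper_width: 0.0005
gripper_force: 2.2
```

{"name": "tcp_steps", "arguments": {"rows": {"steps":[[0,0,0.0011,0,0,0],[0,0,0.0021,0,0,0],[0,0,0.0027,0,0,0],[0,0,0.0029,0,0,0],[0,0,0.0029,0,0,0],[0,0,0.0029,0,0,0]]}}}

```text
time_s: 8.75
tcp_pos: [0.5889, -0.0347, 0.0734]
eef_rot: [-180.0, 0.0, -153.3]
contact_force: [-1.5, -0.4, 4.0]
gripper_width: 0.0007
gripper_force: 2.1
```

Scaled: 0.0008 m / 0.75 = 0.0011, 0.0006 m / 0.75 = 0.0008.

{"name": "tcp_steps", "arguments": {"rows": {"steps":[[0,0,0.0004,0,0,0],[0,0,0.0008,0,0,0],[0,0,0.0011,0,0,0],[0,0,0.0011,0,0,0],[0,0,0.0011,0,0,0]]}}}

```text
time_s: 9.17
tcp_pos: [0.589, -0.0347, 0.0732]
eef_rot: [-180.0, 0.0, -153.2]
contact_force: [-3.6, 0.3, 9.7]
gripper_width: 0.0006
gripper_force: 4.8
```

Gas is on its stop (z=0.0732, 9.7 N). Now to the igniter.

Scaled: 0.0623 m / 0.75 = 0.0831, 0.0457 m / 0.75 = 0.0609.

{"name": "tcp_steps", "arguments": {"rows": {"steps":[[0,0,-0.004,0,0,0],[0,0,-0.016,0,0,0],[0,0,-0.0333,0,0,0],[0,0,-0.0507,0,0,0],[0,0,-0.06,0,0,0],[0.012,0.016,-0.06,0,0,0],[0.028,0.0387,-0.06,0,0,0],[0.044,0.06,-0.06,0,0,0],[0.056,0.076,-0.06,0,0,0],[0.0609,0.0831,-0.06,0,0,0],[0.0609,0.0831,-0.06,0,0,0],[0.0609,0.0831,-0.06,0,0,0]]}}}

```text
time_s: 10.17
tcp_pos: [0.5206, 0.0006, 0.118]
eef_rot: [-180.0, 0.1, -153.2]
contact_force: [-0.3, -0.1, 0.6]
gripper_width: 0.0002
gripper_force: 0.0
```

{"name": "tcp_steps", "arguments": {"rows": {"steps":[[0,0,0.0107,0,0,0],[0,0,0.0213,0,0,0],[0,0,0.032,0,0,0],[0,0,0.0373,0,0,0],[0,0,0.04,0,0,0],[0,0,0.04,0,0,0],[0,0,0.04,0,0,0]]}}}

```text
time_s: 10.75
tcp_pos: [0.5201, 0.0003, 0.0874]
eef_rot: [-180.0, -0.0, -153.3]
contact_force: [-0.7, -0.1, 0.7]
gripper_width: 0.0006
gripper_force: 0.0
```

Run:
```python
from plant import r, camrig, get_state
import cv2
c=camrig.capture("side")["frame"][110:260,230:430]
cv2.imwrite("pics/over_spark.png",cv2.resize(c,(800,600),interpolation=cv2.INTER_CUBIC)[:,:,::-1])
```

```text
(no output)
```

View pics/over_spark.png

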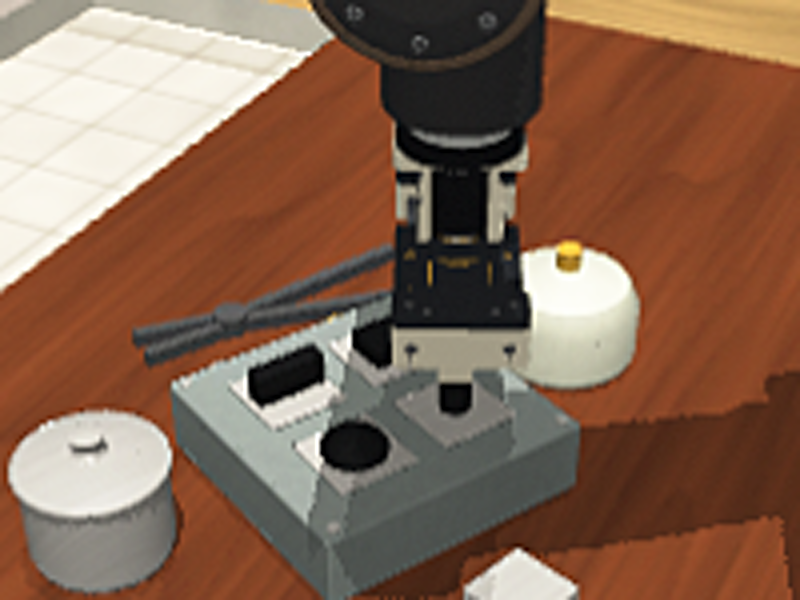

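The tip is centred above the igniter at (455,385). I'll press it, hold, and let go.

Scaled: 0.012 m / 0.75 = 0.016, 0.011 m / 0.75 = 0.0147.

{"name": "tcp_steps", "arguments": {"rows": {"steps":[[0,0,0.0013,0,0,0],[0,0,0.0027,0,0,0],[0,0,0.004,0,0,0],[0,0,0.0053,0,0,0],[0,0,0.0067,0,0,0],[0,0,0.008,0,0,0],[0,0,0.0093,0,0,0],[0,0,0.0107,0,0,0],[0,0,0.012,0,0,0],[0,0,0.0133,0,0,0],[0,0,0.0147,0,0,0],[0,0,0.016,0,0,0]]}}}

```text
time_s: 11.8
tcp_pos: [0.5201, 0.0004, 0.0757]
eef_rot: [-180.0, 0.0, -153.2]
contact_force: [-1.9, -0.0, 7.0]
gripper_width: 0.0006
gripper_force: 2.7
```

{"name": "tcp_steps", "arguments": {"rows": {"steps":[[0,0,0.0013,0,0,0],[0,0,0.0027,0,0,0],[0,0,0.0037,0,0,0],[0,0,0.004,0,0,0],[0,0,0.004,0,0,0],[0,0,0.004,0,0,0]]}}}

```text
time_s: 12.3
tcp_pos: [0.5202, 0.0004, 0.0732]
eef_rot: [-180.0, 0.0, -153.2]
contact_force: [-2.3, 0.0, 10.2]
gripper_width: 0.0002
gripper_force: 5.4
```

It's on the stop, and has been for about 0.25 s. I'll hold 0.75 s more, then lift clear.

{"name": "tcp_steps", "arguments": {"rows": {"steps":[[0,0,0,0,0,0],[0,0,0,0,0,0],[0,0,0,0,0,0],[0,0,0,0,0,0],[0,0,0,0,0,0],[0,0,0,0,0,0],[0,0,0,0,0,0],[0,0,0,0,0,0],[0,0,0,0,0,0]]}}}

```text
time_s: 13.05
tcp_pos: [0.5202, 0.0004, 0.0732]
eef_rot: [-180.0, 0.0, -153.2]
contact_force: [-3.9, 0.8, 11.4]
gripper_width: 0.0005
gripper_force: 5.4
```

{"name": "tcp_steps", "arguments": {"rows": {"steps":[[0,0,-0.004,0,0,0],[0,0,-0.0107,0,0,0],[0,0,-0.024,0,0,0],[0,0,-0.0467,0,0,0],[0,0,-0.0733,0,0,0],[0,0,-0.1,0,0,0],[0,0,-0.12,0,0,0],[0,0,-0.1333,0,0,0],[0,0,-0.1333,0,0,0],[0,0,-0.1333,0,0,0]]}}}

```text
time_s: 13.88
tcp_pos: [0.52, 0.0005, 0.1727]
eef_rot: [180.0, 0.0, -153.3]
contact_force: [-0.2, 0.4, -0.8]
gripper_width: 0.0006
gripper_force: 0.0
```

Run:
```python
from plant import r, camrig, get_state
import cv2
c=camrig.capture("side")["frame"][110:260,230:430]
cv2.imwrite("pics/end.png",cv2.resize(c,(800,600),interpolation=cv2.INTER_CUBIC)[:,:,::-1])
```

```text
(no output)
```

View pics/end.png

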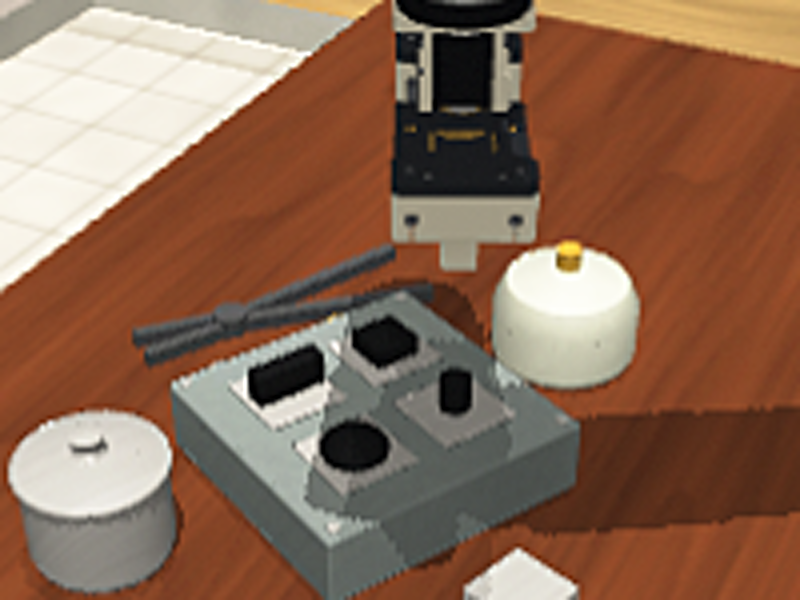

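The mushroom (355,445) and square (385,340) keys are low and in, while the igniter (455,390) and bar (287,373) are out. Nothing around the box has moved.

```bash
python3 -c "
from plant import r, camrig, get_state
print(r.close_job())"
```

```text
the job is handed in; nothing more can be done
None
```

I pressed the blower and then the gas key fully in, held the igniter down for about a second and let it go, never touched the stop key or anything around the box, and handed the job in about 14 s into the 48 s limit; no verdict was shown.

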